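Close the hardware pots on the woodcarver's bench

ROBOT

A 6-joint arm with a two-finger parallel gripper is mounted at the origin on the work surface. World frame = base frame: x ahead of the robot, y to its left, z up, the work surface at z = 0. Lengths are in mm, angles in rad, forces in N, time in s.
With the tool pointing down it reaches from about 275 to 750 mm from the base axis. Payload 10.2 kg.
Tool frame: the origin (TCP) lies between the finger pads; the fingertips stand 17 mm ahead of it and the grasp point (between the pads) lies 2 mm behind it (tips_ahead is the distance from the TCP to the fingertips, in mm); z points along the fingers, y is the line along which they close (so a half turn about z gives the same grasp; the last joint's range is limited). The gripper opens to 85 mm and grips with 20 to 120 N. Pads are 22 mm wide; open, the fingers measure 114 mm over their backs; the gripper's body (76 mm by 85 mm) begins 54 mm behind the grasp point. The pads swing forward as they close: fully open they stand 13 mm farther back than shut.
Start: joints at [1.035, 0.313, 1.498, -0, 1.331, -0.223], TCP at [161.568, 499.527, 223.494] pointing down, gripper open.
Joint ranges: [-2.94, 2.94], [-0.97, 2.17], [0.19, 2.56], [-1.23, 4.37], [0.02, 3.11], [-2.88, 2.88]. Speed limits (rad/s): [2.39, 2.39, 3.01, 3.14, 3.14, 3.14].

INTERFACE

Orientations are given as a unit quaternion [w, x, y, z].
In Python, from rig import sense, capture, finish_job, boxes_of, tips_ahead gives the robot as it stands.
- The arm moves only by the tool drive_tool, never from a script. Its argument "commands" is text: rows parted by semicolons, each of 7 numbers parted by spaces: the shift along the world's x, y, z in units of 0.1 m (1.0 is 0.1 m), then the turn, a rotation vector about the world's x, y, z in units of pi/4 rad (1.0 is pi/4 rad), then the opening in per cent of the stroke, from 0 (shut) to 100 (fully open). A call has 1 to 20 rows; each row shifts and turns the commanded pose from where the row before left it; what a row does not reach is not made up. A row lasts 1/12 s, in which the tool goes at most 41.7 mm and 7.16 degrees, less where a joint would pass 70% of its speed; a pose out of reach is approached as far as the arm can. A call with a number of a shift or a turn outside -1 to 1 is refused whole. A call with a gripper value outside its range is refused whole. The fingers move at their own pace and stop on an object; "force" is the grip in N (left out, the last holds). Time passes only in rows, so rows that do not move let the fingers close. It gives the time, the measured TCP pose, the force, the opening and the grip force at its end, in the units of the state.
- sense(): the state, without advancing time (a new reading comes with each control period).
- capture(name): name is "scene" or "top"; returns a dict with "pixels" (384x512x3 uint8, blue, green, red), "fov_y" (degrees; the focal length in pixels is half the picture's height over the tangent of half this angle, whatever the lens; pixels are square), "cx", "cy" (the principal point, pixels), "position" and "attitude" of the camera in the world. Camera axes: x right, y down, z forward; pixel columns grow to the right and rows downward; lengths in mm; the calibration is good to about 2 mm. A picture is of the moment at which its call begins. There is no depth.
- finish_job(): hands the job in; it is judged then, once.
Trained networks look in a picture, given as the dict that the camera call returned (one of the last four; its "shot" number tells which), for a name from the list of things; names that differ only in an ending like _2 or _b are one class to them, and where a whole thing is asked for, a point or a joint stands for the part that bears it (a point fixed in the world has none). Each returns a list of dicts, best first, with "confidence" (0 to 1); they miss things now and then, are a little off and sometimes report something else, mostly with a low value. They report only what shows in the picture. A call takes as long as a camera call.
- boxes_of(picture, name): "position" ([column, row] in pixels, amid what is visible of it).
The state is a dict: "time_s": time; "joints": joint angles; "dq": joint speeds; "tau": joint torques, N m; "eef_pos": TCP position; "ee_rot": TCP orientation; "force": force on the tool from outside, world axes, zero at the start; "wrist_torque": the same for the moment, N m; "grip_width": opening from 0.0 (shut) to 1.0 (fully open); "grip_force": force on a finger pad.
Only numpy, scipy, OpenCV 4.12 (cv2) and the standard library are available. Lean on these libraries where they do the work, as an engineer would, in place of code of your own. Each camera call takes 0.05 s, during which the arm holds its last target. There are 200 camera calls.

TASK

Close the four turned wooden pots of screws, pins, nails and plugs before the sanding dust flies: put each lid on the pot it belongs to (lid and pot are equally wide), knob up and seated all the way down so that it lies flat on the rim. Leave the pots standing where they are, and leave alone the plain disc without a knob: it is an unturned blank, not a lid.

Things in the scene. Friction and masses are not known exactly. Their poses are not given: they have to be found in the camera images.
- pot_a: the narrowest pot: a plain turned open pot of pale wood holding brass screws, loose, upright. 66 mm outer diameter all the way up, rim 58 mm above the bench, wall 6 mm, mouth 54 mm wide and clear to 11 mm below the rim. Origin: centre of its underside, z up the axis. About 250 g
- pot_b: the second narrowest pot: a plain turned open pot of pale wood holding dowel pins, loose, upright. 80 mm outer diameter all the way up, rim 46 mm above the bench, wall 6 mm, mouth 68 mm wide and clear to 11 mm below the rim. Origin: centre of its underside, z up the axis. About 313 g
- pot_c: the second widest pot: a plain turned open pot of pale wood holding nails, loose, upright. 94 mm outer diameter all the way up, rim 60 mm above the bench, wall 6 mm, mouth 82 mm wide and clear to 11 mm below the rim. Origin: centre of its underside, z up the axis. About 376 g
- pot_d: the widest pot: a plain turned open pot of pale wood holding dark wooden plugs, loose, upright. 108 mm outer diameter all the way up, rim 50 mm above the bench, wall 6 mm, mouth 96 mm wide and clear to 11 mm below the rim. Origin: centre of its underside, z up the axis. About 439 g
- lid_a: lid of the narrowest pot, lying knob up: pale wooden disc 66 mm across, 9 mm thick; on it a round knob 25 mm wide, 32 mm high, straight-sided from 6 to 27 mm above the disc; below it a spigot 9 mm deep, tapering from 47 to 38 mm. Origin: centre of spigot's underside, z up; disc top z = 18 mm, knob top 50 mm. Seated, origin is 49 mm above its pot's origin. About 35 g
- lid_b: lid of the second narrowest pot, lying knob up: pale wooden disc 80 mm across, 9 mm thick; on it a round knob 25 mm wide, 32 mm high, straight-sided from 6 to 27 mm above the disc; below it a spigot 9 mm deep, tapering from 61 to 52 mm. Origin: centre of spigot's underside, z up; disc top z = 18 mm, knob top 50 mm. Seated, origin is 37 mm above its pot's origin. About 52 g
- lid_c: lid of the second widest pot, lying knob up: pale wooden disc 94 mm across, 9 mm thick; on it a round knob 25 mm wide, 32 mm high, straight-sided from 6 to 27 mm above the disc; below it a spigot 9 mm deep, tapering from 75 to 66 mm. Origin: centre of spigot's underside, z up; disc top z = 18 mm, knob top 50 mm. Seated, origin is 51 mm above its pot's origin. About 69 g
- lid_d: lid of the widest pot, lying knob up: pale wooden disc 108 mm across, 9 mm thick; on it a round knob 25 mm wide, 32 mm high, straight-sided from 6 to 27 mm above the disc; below it a spigot 9 mm deep, tapering from 89 to 80 mm. Origin: centre of spigot's underside, z up; disc top z = 18 mm, knob top 50 mm. Seated, origin is 41 mm above its pot's origin. About 85 g
- blank: an unturned round blank, not a lid: a plain pale wooden disc 86 mm across and 22 mm thick, without a knob, lying flat on the bench. Origin: centre of its underside

How it is judged:
By the outcome, as a careful person would: the job done as asked, in the order asked, and still so for the second after the job is handed in, with the robot touching nothing.
It also fails if it takes over 106 s, if anything falls off the work surface, if the arm or the gripper's body presses on something with over 40 N, if the wrist force passes 120 N, or if a joint passes its speed limit or range.

## Working session

There is one attempt and no reset: what is moved stays moved. The work goes in short steps, Python scripts to look and compute and a tool call to move; the robot and the scene stay as the last step left them, time stands still between calls to the robot, and variables do not carry over. Pictures are saved under pics/ and viewed, at most 14 in all, crops included, and the job is handed in when it is done.

Besides the shell and the picture viewer there is one more tool, called after "Request:" by a JSON object that holds its "api" and its "payload". drive_tool: Moves the arm, as the interface text tells. Shifts and turns lie within -1 to 1; 1 stands for 0.1 m of shift or pi/4 rad of turn. Its arguments: {"type":"object","properties":{"commands":{"type":"string"},"force":{"type":"number"}},"required":["commands"]}

```bash
ls; mkdir -p pics; cat > h.py <<'E'
import numpy as np, cv2
from rig import *
from scipy.spatial.transform import Rotation as R
def f(p): return p["pixels"].shape[0]/2/np.tan(np.radians(p["fov_y"])/2)
def Rm(p):
    a=np.array(p["attitude"],float)
    return a if a.shape==(3,3) else R.from_quat(a[[1,2,3,0]]).as_matrix()
def ray(p,px,z):
    d=Rm(p)@np.array([(px[0]-p["cx"])/f(p),(px[1]-p["cy"])/f(p),1]); c=np.array(p["position"])
    return c+d*(z-c[2])/d[2]
def proj(p,X):
    q=(np.atleast_2d(X)-np.array(p["position"]))@Rm(p)
    return q[:,:2]/q[:,2:]*f(p)+[p["cx"],p["cy"]]
E
python3 - <<'E'
from h import *
for n in("top","scene"):
    p=capture(n); cv2.imwrite(f"pics/{n}0.png",p["pixels"]); print({k:v for k,v in p.items() if k!="pixels"})
    for o in("pot_a","lid_a","blank"):
        for b in boxes_of(p,o): print(o,np.round(b["position"],1),round(b["confidence"],2),np.round(ray(p,b["position"],50)))
print(sense(),tips_ahead)
E
```

```text
pics
{'fov_y': 46.87730680410425, 'cx': 250.01079799670353, 'cy': 200.19392972255147, 'position': array([ 390.87962551,    3.44482419, 1220.13211013]), 'attitude': array([ 0.04074766, -0.70328566,  0.70820704, -0.0466014 ]), 'shot': 1}
pot_a [215.9 225.3] 0.82 [470.  84.  50.]
pot_a [355.7 241.8] 0.72 [ 424. -285.   50.]
pot_a [398.6 190.5] 0.68 [ 560. -405.   50.]
pot_a [166.4 174.7] 0.65 [606. 217.  50.]
lid_a [277.1 224.8] 0.95 [470. -78.  50.]
lid_a [104.4 200.8] 0.94 [537. 380.  50.]
lid_a [331.3 175.9] 0.82 [ 601. -226.   50.]
lid_a [244.7 160.2] 0.67 [645.   7.  50.]
blank [145.8 246.6] 0.86 [415. 268.  50.]
{'fov_y': 53.777952413485984, 'cx': 253.64251562759887, 'cy': 193.35560701602734, 'position': array([1227.68938023,  124.69282612, 1024.62597654]), 'attitude': array([-0.19017087,  0.62342874,  0.72223941, -0.23139118]), 'shot': 2}
pot_a [319.5 223.5] 0.73 [639. 219.  50.]
pot_a [171.1 160.4] 0.72 [ 465. -285.   50.]
pot_a [127.  182.9] 0.71 [ 576. -400.   50.]
pot_a [285.2 176.8] 0.65 [480. 100.  50.]
lid_a [181.3 205.6] 0.8 [ 636. -204.   50.]
lid_a [231.6 174.6] 0.79 [4
[... 161 characters left out ...]
nts': array([ 1.03458547e+00,  3.12969893e-01,  1.49782222e+00,  3.11224093e-05,
        1.33099622e+00, -2.23403358e-01]), 'dq': array([ 2.04652285e-03, -2.14229436e-03, -1.76180945e-04, -1.59160883e-03,
       -8.48203416e-05,  6.12389725e-05]), 'tau': array([-8.25797269e-04, -4.11813426e+01, -2.59664261e+01, -2.22628437e-04,
        1.25549614e-03,  1.64414423e-06]), 'eef_pos': array([161.54489043, 499.48904427, 223.4123397 ]), 'ee_rot': array([-5.03117504e-05,  1.55770518e-01,  9.87793266e-01, -8.52636954e-05]), 'force': array([-0.04468703,  0.47222284, -0.43485722]), 'wrist_torque': array([-0.00544021,  0.02504065, -0.02111007]), 'grip_force': 0.0, 'grip_width': 0.9973957835742473} 17.0
```

View pics/top0.png

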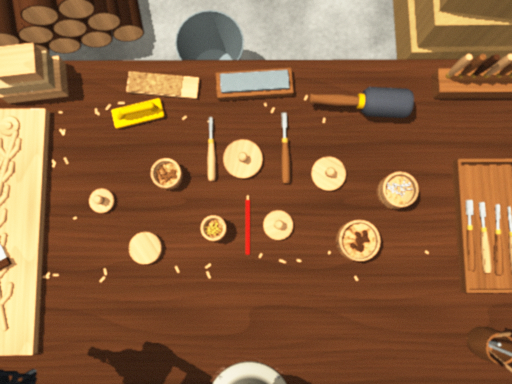

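View pics/scene0.png

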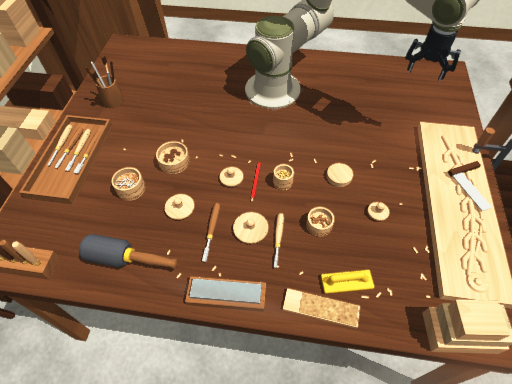

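The top view shows four lids, four pots and the blank. By size, the lids are a (104,201), b (277,225), c (329,174) and d (243,159), and the pots are a (214,228), b (166,173), c (398,190) and d (359,240). The blank is at (145,248). Next I'll measure the silhouettes in both views.

```bash
cat >> h.py <<'E'
from scipy.optimize import least_squares
D=dict(a=66,b=80,c=94,d=108); H=dict(a=58,b=46,c=60,d=50)
T=np.linspace(0,2*np.pi,120,endpoint=False)
def ring(x,y,z,r): return np.c_[x+r*np.cos(T),y+r*np.sin(T),np.full(120,z)]
def model(k,x,y,zb=0):
    kind,l=k.split("_")
    if kind=="pot": s=[(0,D[l]/2),(H[l],D[l]/2)]
    else: s=[(9+zb,D[l]/2),(18+zb,D[l]/2),(24+zb,12.5),(50+zb,12.5)]
    return np.vstack([ring(x,y,z,r) for z,r in s])
def hull(p,k,x,y,zb=0): return cv2.convexHull(proj(p,model(k,x,y,zb)).astype(np.float32))
def cen(c):
    m=cv2.moments(c); return np.array([m["m10"],m["m01"]])/m["m00"]
def measure(p,k,x,y,S=8):
    g=p["pixels"][:,:,2].astype(np.uint8)   # red
    h=hull(p,k,x,y)[:,0]; u=np.maximum(np.floor(h.min(0)-9).astype(int),0); v=np.ceil(h.max(0)+9).astype(int)
    roi=cv2.resize(g[u[1]:v[1],u[0]:v[0]],None,fx=S,fy=S,interpolation=cv2.INTER_CUBIC)
    t,m=cv2.threshold(roi,0,255,cv2.THRESH_OTSU)
    m=cv2.morphologyEx(m,cv2.MORPH_OPEN,np.ones((33,33),np.uint8))
    c=max(cv2.findContours(m,cv2.RETR_EXTERNAL,cv2.CHAIN_APPROX_NONE)[0],key=cv2.contourArea)
    c=((cv2.convexHull(c).astype(np.float32)+.5)/S-.5+u).astype(np.float32)
    s=least_squares(lambda q:cen(hull(p,k,*q))-cen(c),[x,y],diff_step=1e-2).x
    return s,cv2.contourArea(c)/cv2.contourArea(hull(p,k,*s)),t
E
python3 - <<'E'
from h import *
G=dict(lid_a=(535,388),lid_b=(470,-78),lid_c=(605,-222),lid_d=(645,12),pot_a=(463,88),pot_b=(606,217),pot_c=(560,-400),pot_d=(425,-290))
ps=[capture(n) for n in("top","scene")]
for k,g in G.items():
    a=measure(ps[0],k,*g); b=measure(ps[1],k,*a[0])
    print(k,*[(np.round(s[0],1),round(s[1],2),s[2]) for s in(a,b)])
for j,p in enumerate(ps):
    im=cv2.resize(p["pixels"],None,fx=2,fy=2)
    for k,g in G.items():
        q=measure(p,k,*measure(ps[0],k,*g)[0])[0]
        cv2.polylines(im,[np.int32(hull(p,k,*q)*2+.5)],1,(0,255,0),1)
    cv2.imwrite(f"pics/fit{j}.png",im[240:560,140:900] if j==0 else im[280:520,180:840])
E
```

```text
lid_a (array([543.6, 401.7]), 1.02, 180.0) (array([544.1, 402.2]), 0.9, 178.0)
lid_b (array([473.2, -81.5]), 1.05, 184.0) (array([472.8, -80.9]), 0.93, 182.0)
lid_c (array([ 615.3, -223.8]), 1.03, 182.0) (array([ 614.8, -223.1]), 0.96, 180.0)
lid_d (array([658.4,  13.6]), 1.02, 184.0) (array([657.9,  13.9]), 0.97, 182.0)
pot_a (array([461.9,  85. ]), 0.73, 177.0) (array([452.7,  90.8]), 0.49, 170.0)
pot_b (array([615.2, 214.4]), 0.69, 170.0) (array([589.8, 210.4]), 0.25, 167.0)
pot_c (array([ 566.3, -411.5]), 0.84, 177.0) (array([ 554.8, -412.2]), 0.58, 166.0)
pot_d (array([ 429.7, -298.5]), 0.95, 180.0) (array([ 410., -334.]), 0.24, 174.0)
```

```bash
sed -i 's/^    m=cv2.morphologyEx.*/    if k[0]=="p":\n        t,m=cv2.threshold(roi,POT_T,255,0); m=cv2.morphologyEx(cv2.copyMakeBorder(m,99,99,99,99,0),cv2.MORPH_CLOSE,np.ones((41,41),np.uint8))[99:-99,99:-99]\n        cs=cv2.findContours(m,0,1)[0]; cv2.drawContours(m,cs,-1,255,-1)\n    m=cv2.morphologyEx(m,cv2.MORPH_OPEN,np.ones((33,33),np.uint8))/; s/^D=/POT_T=110\nD=/' h.py
cat > m.py <<'E'
import h; from h import *
G=dict(lid_a=(543,402),lid_b=(470,-78),lid_c=(605,-222),lid_d=(645,12),pot_a=(463,86),pot_b=(612,217),pot_c=(566,-411),pot_d=(430,-298))
ps=[capture(n) for n in("top","scene")]
for h.POT_T in (90,110,130):
  for k,g in G.items():
    if k[0]=="l": continue
    a=measure(ps[0],k,*g); b=measure(ps[1],k,*g)
    print(k,*[(np.round(s[0],1),round(s[1],2),s[2]) for s in(a,b)])
h.POT_T=110
ims=[]
for j,p in enumerate(ps):
    im=cv2.resize(p["pixels"],None,fx=2,fy=2)
    for k,g in G.items():
        q=measure(p,k,*g)[0]
        cv2.polylines(im,[np.int32(hull(p,k,*q)*2+.5)],1,(0,255,0),1)
    ims.append(im[270:550,140:880] if j==0 else im[280:500,180:920])
cv2.imwrite("pics/fit.png",np.vstack(ims))
E
python3 m.py
```

```text
pot_a (array([463.5,  86.8]), 3.83, 90.0) (array([461.3,  84. ]), 3.95, 90.0)
pot_b (array([612.8, 219.1]), 3.29, 90.0) (array([610.9, 216.1]), 3.41, 90.0)
pot_c (array([ 567.7, -408.7]), 2.82, 90.0) (array([ 563.4, -414.9]), 3.25, 90.0)
pot_d (array([ 430.8, -297. ]), 2.63, 90.0) (array([ 427.8, -300.2]), 3.07, 90.0)
pot_a (array([463.5,  86.8]), 3.83, 110.0) (array([461.3,  84. ]), 3.95, 110.0)
pot_b (array([612.8, 219.1]), 3.29, 110.0) (array([610.9, 216.1]), 3.41, 110.0)
pot_c (array([ 567.7, -408.7]), 2.82, 110.0) (array([ 563.4, -414.9]), 3.25, 110.0)
pot_d (array([ 431.5, -297.6]), 2.6, 110.0) (array([ 427.8, -300.2]), 3.07, 110.0)
pot_a (array([462.8,  95.1]), 2.88, 130.0) (array([464.7,  96.9]), 1.95, 130.0)
pot_b (array([616.5, 224.4]), 1.03, 130.0) (array([610.5, 224.7]), 0.98, 130.0)
pot_c (array([ 565.1, -407.7]), 1.05, 130.0) (array([ 560.8, -408.7]), 1.08, 130.0)
pot_d (array([ 425.3, -296.8]), 1.39, 130.0) (array([ 427.8, -294.9]), 1.58, 130.0)
```

View pics/fit.png

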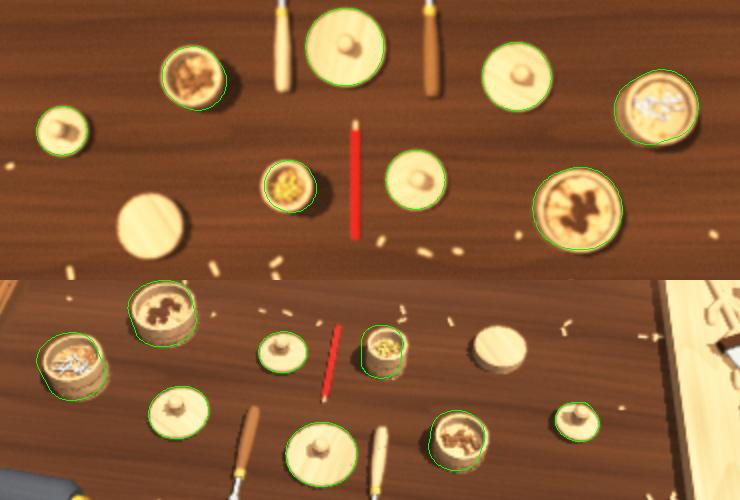

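The lid fits are tight. The pot outlines miss because the red channel barely separates the pots from the bench, so I'll use green for them.

```bash
sed -i 's/g=p\["pixels"\]\[:,:,2\]/g=p["pixels"][:,:,1 if k[0]=="p" else 2]/' h.py; sed -i 's/(90,110,130)/(75,90,105)/;s/POT_T=110/POT_T=90/;s/dict(lid_a.*/dict(lid_a=(543.9,402),lid_b=(473,-81),lid_c=(615,-223.5),lid_d=(658,14),pot_a=(464,95),pot_b=(613,224),pot_c=(563,-408),pot_d=(427,-296))/' m.py; python3 m.py
```

```text
pot_a (array([463.2, 105. ]), 2.22, 75.0) (array([464.1,  94.6]), 2.93, 75.0)
pot_b (array([615.9, 224.1]), 1.05, 75.0) (array([611.7, 223.6]), 1.04, 75.0)
pot_c (array([ 564.7, -407.5]), 1.06, 75.0) (array([ 530.9, -421.2]), 2.12, 75.0)
pot_d (array([ 427.5, -301.3]), 1.23, 75.0) (array([ 426.1, -296.5]), 1.81, 75.0)
pot_a (array([464.9,  93.2]), 1.09, 90.0) (array([460.8,  94.2]), 1.02, 90.0)
pot_b (array([616.5, 224.1]), 1.0, 90.0) (array([611.2, 224.4]), 0.96, 90.0)
pot_c (array([ 565. , -408.4]), 1.01, 90.0) (array([ 561.6, -405.9]), 1.0, 90.0)
pot_d (array([ 429.6, -296.3]), 1.03, 90.0) (array([ 425.9, -293.3]), 1.03, 90.0)
pot_a (array([464.9,  93.1]), 1.05, 105.0) (array([458.5,  95.2]), 0.93, 105.0)
pot_b (array([616.7, 224.1]), 0.96, 105.0) (array([609.2, 225. ]), 0.89, 105.0)
pot_c (array([ 565.3, -409.1]), 0.98, 105.0) (array([ 560.1, -406.2]), 0.95, 105.0)
pot_d (array([ 429.7, -297.2]), 1.0, 105.0) (array([ 424.9, -293.7]), 0.97, 105.0)
```

View pics/fit.png

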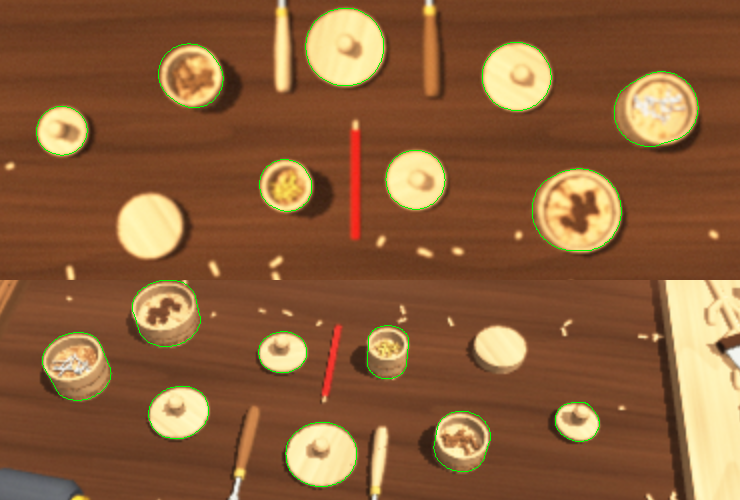

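Silhouettes now match. Estimated centres (x, y in mm):

| | a | b | c | d |
|---|---|---|---|---|
| Pots | (463.5, 93.6) | (614.5, 224.2) | (563.8, -407.3) | (428.3, -295.2) |
| Lids | (543.9, 402) | (473, -81.2) | (615, -223.5) | (658.1, 13.8) |

First move is to lid_a.

Request:
{"api": "drive_tool", "payload": {"commands": "0.14 -0.03 0 0 0 0 60; 0.28 -0.07 0 0 0 0 60; 0.28 -0.07 -0.04 0 0 0 60; 0.28 -0.07 -0.05 0 0 0 60; 0.28 -0.07 -0.05 0 0 0 60; 0.28 -0.07 -0.05 0 0 0 60; 0.28 -0.07 -0.05 0 0 0 60; 0.28 -0.07 -0.05 0 0 0 60; 0.28 -0.07 -0.05 0 0 0 60; 0.28 -0.07 -0.05 0 0 0 60; 0.28 -0.07 -0.05 0 0 0 60; 0.28 -0.07 -0.05 0 0 0 60; 0.28 -0.07 -0.05 0 0 0 60; 0.28 -0.07 -0.05 0 0 0 60; 0.14 -0.03 -0.05 0 0 0 60; 0 -0.005 -0.05 0 0 0 60; 0 0 0 0 0 0 60; 0 0 0 0 0 0 60; 0 0 0 0 0 0 60", "force": 30}}

```text
time_s: 2.28
eef_pos: [552.7, 402.7, 155.1]
ee_rot: [0.0, 0.155, 0.988, 0.0]
force: [0.3, 0.9, 0.3]
grip_width: 0.598
grip_force: 0.0
```

Request:
{"api": "drive_tool", "payload": {"commands": "-0.044 -0.003 -0.1 0 0 0 60; -0.044 -0.004 -0.2 0 0 0 60; 0 0 -0.2 0 0 0 60; 0 0 -0.2 0 0 0 60; 0 0 -0.2 0 0 0 60; 0 0 -0.15 0 0 0 60; 0 0 -0.1 0 0 0 60; 0 0 -0.02 0 0 0 60; 0 0 0 0 0 0 60; 0 0 0 0 0 0 60; 0 0 0 0 0 0 0; 0 0 0 0 0 0 0; 0 0 0 0 0 0 0; 0 0 0 0 0 0 0; 0 0 0 0 0 0 0; 0 0 0 0 0 0 0"}}

```text
time_s: 3.62
eef_pos: [545.4, 401.5, 39.6]
ee_rot: [0.001, 0.156, 0.988, 0.001]
force: [-3.0, -1.8, 9.1]
grip_width: 0.196
grip_force: 24.9
```

```bash
python3 - <<'E'
from h import *
p=capture("scene"); q=proj(p,[[544,402,40]])[0].astype(int); print(q)
cv2.imwrite("pics/g1.png",cv2.resize(p["pixels"][q[1]-60:q[1]+50,q[0]-60:q[0]+80],None,fx=5,fy=5)); print(sense())
E
```

```text
[380 206]
{'time_s': 3.6667, 'joints': array([ 4.62123070e-01,  8.17715059e-01,  1.17628669e+00, -2.50578305e-04,
        1.14535732e+00, -7.95764236e-01]), 'dq': array([ 1.26158658e-03, -2.31582056e-03,  1.07842552e-03,  9.87301801e-05,
        4.14796874e-04, -2.86830998e-04]), 'tau': array([ 1.15749948e-01, -5.40003169e+01, -2.20112425e+01,  1.72631498e-01,
       -8.39965269e-01,  5.86801216e-04]), 'eef_pos': array([545.40595712, 401.52577991,  39.55333138]), 'ee_rot': array([9.76062011e-04, 1.55765958e-01, 9.87793352e-01, 5.54578707e-04]), 'force': array([-2.7084229 , -2.68616118, 10.18802309]), 'wrist_torque': array([-0.35108829,  0.52635723,  0.00555364]), 'grip_force': 24.889848583261482, 'grip_width': 0.19849092423339165}
```

View pics/g1.png

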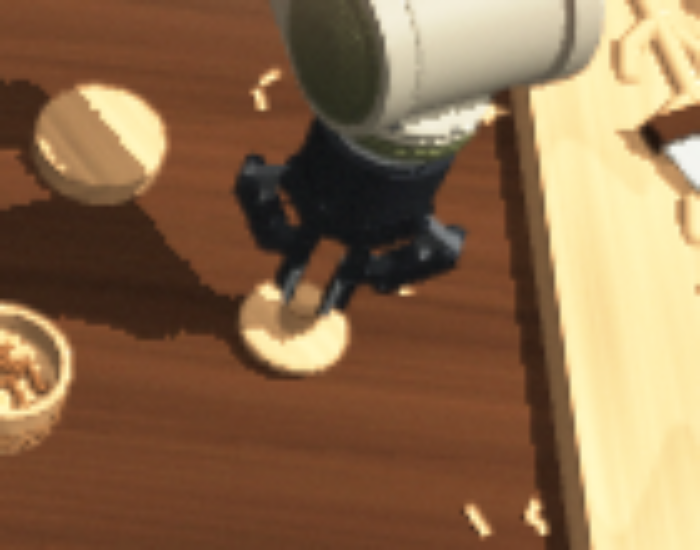

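The fingers hold the knob, but low: the width is below 25 mm and the tips push on the disc. I'll regrasp 7 mm higher.

Request:
{"api": "drive_tool", "payload": {"commands": "0 0 0 0 0 0 60; 0 0 0 0 0 0 60; 0 0 0.07 0 0 0 60; 0 0 0 0 0 0 60; 0 0 0 0 0 0 60; 0 0 0 0 0 0 0; 0 0 0 0 0 0 0; 0 0 0 0 0 0 0; 0 0 0 0 0 0 0; 0 0 0 0 0 0 0; 0 0 0 0 0 0 0"}}

```text
time_s: 4.58
eef_pos: [544.8, 401.3, 44.4]
ee_rot: [-0.0, 0.156, 0.988, -0.0]
force: [0.9, 0.2, -0.2]
grip_width: 0.002
grip_force: 0.0
```

Request:
{"api": "drive_tool", "payload": {"commands": "0 0 0.1 0 0 0 60; 0 0 0.2 0 0 0 60; 0 0 0.2 0 0 0 60; 0 0 0.2 0 0 0 60; 0 0 0.2 0 0 0 60; -0.2 0 0.1 0 0 0 60; -0.3 0 0 0 0 0 60; -0.3 0 0 0 0 0 60; -0.3 0 0 0 0 0 60; -0.2 0 0 0 0 0 60"}}

```text
time_s: 5.42
eef_pos: [412.4, 401.4, 145.5]
ee_rot: [0.0, 0.155, 0.988, 0.0]
force: [1.1, 0.3, 0.2]
grip_width: 0.604
grip_force: 0.0
```

```bash
python3 - <<'E'
from h import *
ims=[]
for n in("top","scene"):
    p=capture(n); q=proj(p,[[544,402,40]])[0].astype(int)
    try:
        s=measure(p,"lid_a",544,402); print(n,s)
    except Exception as e: print(e)
    ims.append(cv2.resize(p["pixels"][q[1]-40:q[1]+40,q[0]-50:q[0]+50],None,fx=4,fy=4))
cv2.imwrite("pics/g2.png",np.hstack(ims)); s=sense(); print(s["eef_pos"],s["grip_width"])
E
```

```text
top (array([543.78515402, 402.21067003]), 1.031625553806813, 183.0)
scene (array([543.76084483, 402.32206338]), 0.905259956825507, 178.0)
[412.33668366 401.7828189  145.80509829] 0.6001039581514267
```

View pics/g2.png

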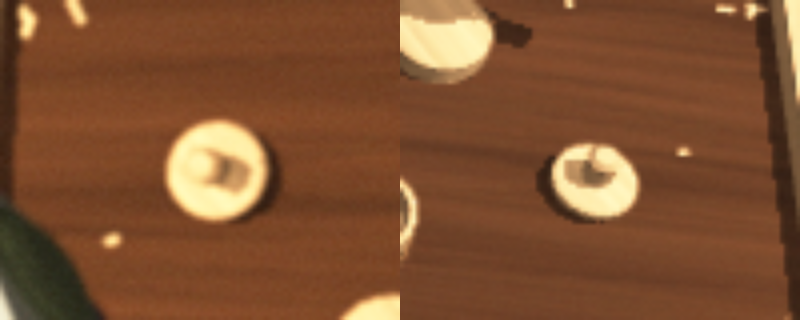

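Lid_a hasn't moved, yet the fingers shut fully at TCP z = 44. I need to check where the fingertips actually are relative to the reported TCP.

Request:
{"api": "drive_tool", "payload": {"commands": "0 0 0 0 0 0 29; 0 0 0 0 0 0 29; 0 0 0 0 0 0 29; 0 0 0 0 0 0 29"}}

```text
time_s: 5.85
eef_pos: [415.5, 401.2, 144.4]
ee_rot: [0.0, 0.156, 0.988, -0.0]
force: [-0.8, -0.3, -0.6]
grip_width: 0.291
grip_force: 0.0
```

```bash
python3 - <<'E'
from h import *
s=sense(); e=s["eef_pos"]; y=np.array([.308,.951,0]); print(e,s["grip_width"])
p=capture("scene"); q=proj(p,[e])[0].astype(int)
o=np.array([q[0]-60,q[1]-70]); im=cv2.resize(p["pixels"][o[1]:o[1]+110,o[0]:o[0]+140],None,fx=5,fy=5)
for P,c in [(e,(0,255,0)),(e+12.5*y-[0,0,17],(0,0,255)),(e-12.5*y-[0,0,17],(0,0,255)),(e+12.5*y,(255,255,0)),(e-12.5*y,(255,255,0))]:
    u=((proj(p,[P])[0]+.5-o)*5).astype(int); cv2.drawMarker(im,tuple(int(v) for v in u),c,0,12,1); 
cv2.imwrite("pics/g3.png",im)
E
```

```text
[415.52586916 401.16070073 144.367798  ] 0.29063982153341994
```

View pics/g3.png

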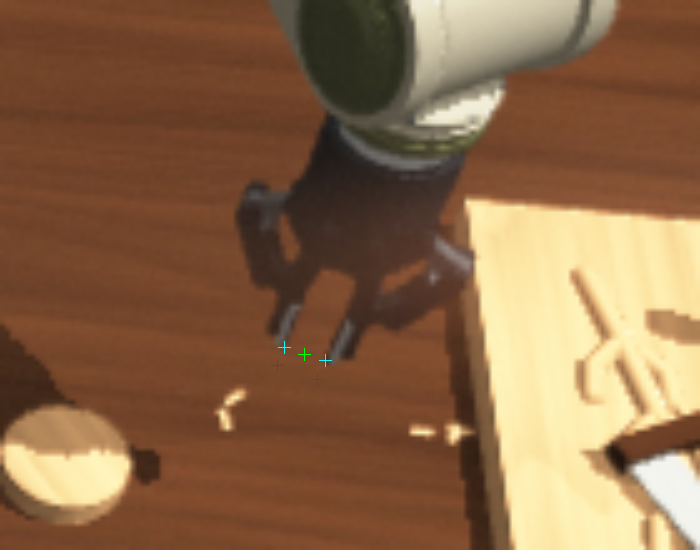

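The tips sit about 12–18 mm higher in the image than predicted, roughly at TCP height. That suggests the earlier attempt only pinched the knob's top. I'll go lower in steps and watch the force.

Request:
{"api": "drive_tool", "payload": {"commands": "0.14 0 0 0 0 0 60; 0.28 0 0 0 0 0 60; 0.28 0 0 0 0 0 60; 0.28 0 0 0 0 0 60; 0.2 0 -0.1 0 0 0 60; 0.1 0.01 -0.2 0 0 0 60; 0 0 -0.25 0 0 0 60; 0 0 -0.25 0 0 0 60; 0 0 -0.15 0 0 0 60; 0 0 -0.1 0 0 0 60; 0 0 -0.04 0 0 0 60; 0 0 0 0 0 0 60; 0 0 0 0 0 0 60; 0 0 0 0 0 0 60"}}

```text
time_s: 7.07
eef_pos: [543.4, 402.6, 36.9]
ee_rot: [0.001, 0.156, 0.988, 0.001]
force: [1.0, -0.8, 0.4]
grip_width: 0.602
grip_force: 0.0
```

Request:
{"api": "drive_tool", "payload": {"commands": "0 0 -0.03 0 0 0 60; 0 0 -0.03 0 0 0 60; 0 0 -0.03 0 0 0 60; 0 0 0 0 0 0 60; 0 0 0 0 0 0 60; 0 0 0 0 0 0 20; 0 0 0 0 0 0 20; 0 0 0 0 0 0 20; 0 0 0 0 0 0 0; 0 0 0 0 0 0 0; 0 0 0 0 0 0 0; 0 0 0 0 0 0 0"}}

```text
time_s: 8.07
eef_pos: [542.9, 402.4, 26.8]
ee_rot: [0.0, 0.156, 0.988, 0.0]
force: [-0.2, 0.7, 2.8]
grip_width: 0.275
grip_force: 29.7
```

The grip is now on the shaft, with width 0.275 and a low reaction. I'll go 5 mm deeper for a fuller hold and then lift.

Request:
{"api": "drive_tool", "payload": {"commands": "0 0 0 0 0 0 45; 0 0 0 0 0 0 45; 0 0 0 0 0 0 45; 0 0 -0.025 0 0 0 45; 0 0 -0.025 0 0 0 45; 0 0 0 0 0 0 45; 0 0 0 0 0 0 20; 0 0 0 0 0 0 0; 0 0 0 0 0 0 0; 0 0 0 0 0 0 0; 0 0 0 0 0 0 0; 0 0 0 0 0 0 0", "force": 40}}

```text
time_s: 9.07
eef_pos: [542.7, 402.3, 21.5]
ee_rot: [-0.0, 0.156, 0.988, -0.0]
force: [-0.1, 0.1, 0.3]
grip_width: 0.274
grip_force: 39.2
```

Request:
{"api": "drive_tool", "payload": {"commands": "0 0 0.05 0 0 0 0; 0 0 0.15 0 0 0 0; 0 0 0.25 0 0 0 0; 0 0 0.25 0 0 0 0; 0 0 0.25 0 0 0 0; 0 -0.1 0.2 0 0 0 0; -0.06 -0.2 0.1 0 0 0 0; -0.08 -0.3 0 0 0 0 0; -0.08 -0.3 0 0 0 0 0; -0.08 -0.3 0 0 0 0 0; -0.08 -0.3 0 0 0 0 0; -0.08 -0.3 0 0 0 0 0; -0.08 -0.3 0 0 0 0 0; -0.08 -0.3 0 0 0 0 0; -0.08 -0.3 0 0 0 0 0; -0.08 -0.3 0 0 0 0 0; -0.01 -0.1 0 0 0 0 0; 0 0 0 0 0 0 0; 0 0 0 0 0 0 0; 0 0 0 0 0 0 0"}}

```text
time_s: 10.73
eef_pos: [464.1, 93.2, 146.7]
ee_rot: [0.0, 0.155, 0.988, 0.0]
force: [-0.3, 0.7, -1.0]
grip_width: 0.272
grip_force: 39.3
```

```bash
cat > v.py <<'E'
import sys; from h import *
x,y,n=float(sys.argv[1]),float(sys.argv[2]),sys.argv[3]
ims=[]
for c in("top","scene"):
    p=capture(c); q=proj(p,[[x,y,60]])[0].astype(int)
    ims.append(cv2.resize(p["pixels"][max(q[1]-45,0):,max(q[0]-50,0):][:90,:100],(400,360)))
cv2.imwrite(f"pics/{n}.png",np.hstack(ims))
E
python3 v.py 463 94 c1
```

```text
(no output)
```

View pics/c1.png

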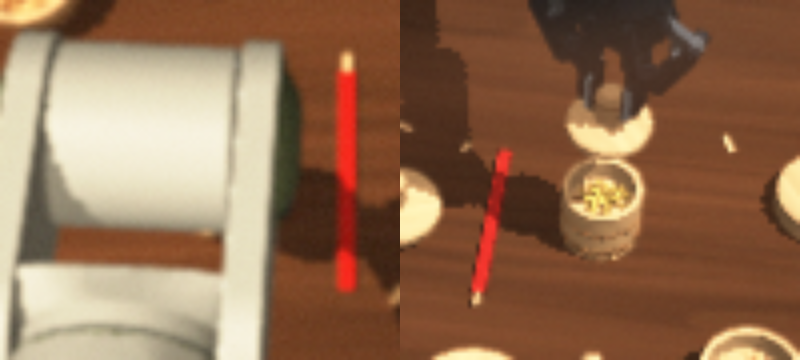

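Request:
{"api": "drive_tool", "payload": {"commands": "-0.015 0.005 -0.1 0 0 0 0; 0 0 -0.2 0 0 0 0; 0 0 -0.15 0 0 0 0; 0 0 -0.1 0 0 0 0; 0 0 -0.05 0 0 0 0; 0 0 -0.05 0 0 0 0; 0 0 -0.04 0 0 0 0; 0 0 -0.03 0 0 0 0; 0 0 -0.03 0 0 0 0; 0 0 0 0 0 0 0; 0 0 0 0 0 0 0; 0 0 0 0 0 0 0"}}

```text
time_s: 11.83
eef_pos: [462.4, 92.8, 71.8]
ee_rot: [0.0, 0.156, 0.988, 0.0]
force: [-0.0, 0.0, -0.5]
grip_width: 0.273
grip_force: 39.3
```

Request:
{"api": "drive_tool", "payload": {"commands": "0 0 -0.01 0 0 0 0; 0 0 0 0 0 0 0; 0 0 0 0 0 0 40; 0 0 0 0 0 0 50; 0 0 0 0 0 0 50; 0 0 0 0 0 0 50; 0 0 0.1 0 0 0 50; 0 0 0.2 0 0 0 50; 0 0 0.2 0 0 0 50; 0 0 0.2 0 0 0 50; 0 -0.1 0.2 0 0 0 50; 0 -0.3 0 0 0 0 50; 0 -0.3 0 0 0 0 50; 0 -0.3 0 0 0 0 50; 0 -0.3 0 0 0 0 50; 0 -0.3 0 0 0 0 50; 0.1 -0.14 0 0 0 0 50; 0 0 0 0 0 0 50; 0 0 0 0 0 0 50; 0 0 0 0 0 0 50"}}

```text
time_s: 13.5
eef_pos: [472.0, -80.4, 160.8]
ee_rot: [-0.0, 0.156, 0.988, 0.0]
force: [-0.5, 0.1, -0.4]
grip_width: 0.497
grip_force: 0.0
```

```bash
python3 v.py 463 94 c2
```

```text
(no output)
```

View pics/c2.png

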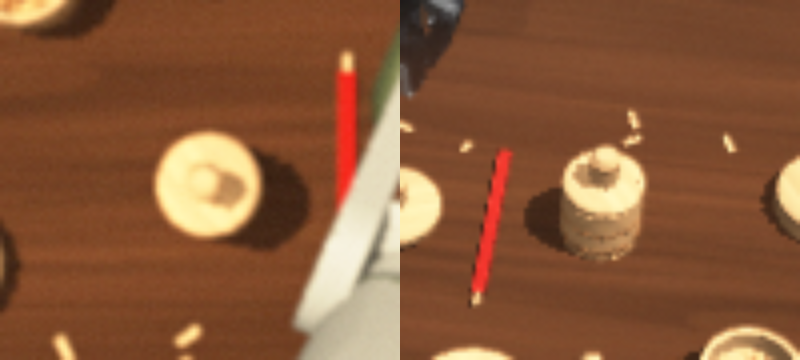

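Lid_a sits flat on pot_a. Next is lid_b.

Request:
{"api": "drive_tool", "payload": {"commands": "0.01 -0.008 -0.15 0 0 0 50; 0 0 -0.25 0 0 0 50; 0 0 -0.25 0 0 0 50; 0 0 -0.25 0 0 0 50; 0 0 -0.2 0 0 0 50; 0 0 -0.15 0 0 0 50; 0 0 -0.1 0 0 0 50; 0 0 -0.04 0 0 0 50; 0 0 0 0 0 0 50; 0 0 0 0 0 0 50; 0 0 0 0 0 0 20; 0 0 0 0 0 0 0; 0 0 0 0 0 0 0; 0 0 0 0 0 0 0; 0 0 0 0 0 0 0"}}

```text
time_s: 14.85
eef_pos: [473.8, -82.1, 22.5]
ee_rot: [0.001, 0.156, 0.988, -0.0]
force: [-0.5, 2.3, 6.5]
grip_width: 0.272
grip_force: 39.2
```

Request:
{"api": "drive_tool", "payload": {"commands": "0 0 0.05 0 0 0 0; 0 0 0.15 0 0 0 0; 0 0 0.25 0 0 0 0; 0 0 0.25 0 0 0 0; 0 0 0.25 0 0 0 0; 0.05 0.1 0.25 0 0 0 0; 0.1 0.2 0.2 0 0 0 0; 0.14 0.3 0 0 0 0 0; 0.14 0.3 0 0 0 0 0; 0.14 0.3 0 0 0 0 0; 0.14 0.3 0 0 0 0 0; 0.14 0.3 0 0 0 0 0; 0.14 0.3 0 0 0 0 0; 0.14 0.3 0 0 0 0 0; 0.14 0.3 0 0 0 0 0; 0.1 0.2 0 0 0 0 0; 0.05 0.16 0 0 0 0 0; 0 0 0 0 0 0 0; 0 0 0 0 0 0 0; 0 0 0 0 0 0 0"}}

```text
time_s: 16.52
eef_pos: [615.1, 223.3, 161.7]
ee_rot: [-0.0, 0.156, 0.988, -0.0]
force: [0.7, 0.5, -0.1]
grip_width: 0.273
grip_force: 39.4
```

Request:
{"api": "drive_tool", "payload": {"commands": "0 0.005 -0.1 0 0 0 0; 0 0 -0.25 0 0 0 0; 0 0 -0.25 0 0 0 0; 0 0 -0.15 0 0 0 0; 0 0 -0.08 0 0 0 0; 0 0 -0.05 0 0 0 0; 0 0 -0.05 0 0 0 0; 0 0 -0.04 0 0 0 0; 0 0 -0.03 0 0 0 0; 0 0 -0.01 0 0 0 0; 0 0 0 0 0 0 0; 0 0 0 0 0 0 0; 0 0 0 0 0 0 0"}}

```text
time_s: 17.6
eef_pos: [615.4, 224.6, 60.9]
ee_rot: [0.0, 0.156, 0.988, 0.0]
force: [0.2, -0.9, -0.8]
grip_width: 0.271
grip_force: 39.4
```

Request:
{"api": "drive_tool", "payload": {"commands": "0 0 -0.01 0 0 0 0; 0 0 0 0 0 0 0; 0 0 0 0 0 0 40; 0 0 0 0 0 0 50; 0 0 0 0 0 0 50; 0 0 0 0 0 0 50; 0 0 0.1 0 0 0 50; 0 0 0.2 0 0 0 50; 0 0 0.25 0 0 0 50; 0 0 0.25 0 0 0 50; 0 -0.1 0.2 0 0 0 50; 0 -0.2 0 0 0 0 50; 0 -0.32 0 0 0 0 50; 0 -0.32 0 0 0 0 50; 0 -0.32 0 0 0 0 50; 0 -0.32 0 0 0 0 50; 0 -0.32 0 0 0 0 50; 0 -0.32 0 0 0 0 50; 0 -0.32 0 0 0 0 50; 0 -0.32 0 0 0 0 50"}}

```text
time_s: 19.27
eef_pos: [615.2, -63.0, 160.5]
ee_rot: [0.0, 0.156, 0.988, -0.0]
force: [0.1, -0.4, 0.5]
grip_width: 0.501
grip_force: 0.0
```

Request:
{"api": "drive_tool", "payload": {"commands": "0 -0.32 0 0 0 0 50; 0 -0.32 0 0 0 0 50; 0 -0.32 0 0 0 0 50; 0 -0.32 0 0 0 0 50; 0 -0.22 0 0 0 0 50; 0 -0.12 0 0 0 0 50; 0 0 0 0 0 0 50; 0 0 0 0 0 0 50; 0 0 0 0 0 0 50"}}

```text
time_s: 20.02
eef_pos: [615.5, -221.9, 159.8]
ee_rot: [0.0, 0.155, 0.988, 0.0]
force: [-0.0, 0.6, -0.2]
grip_width: 0.498
grip_force: 0.0
```

```bash
python3 v.py 614 224 c3
```

```text
(no output)
```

View pics/c3.png

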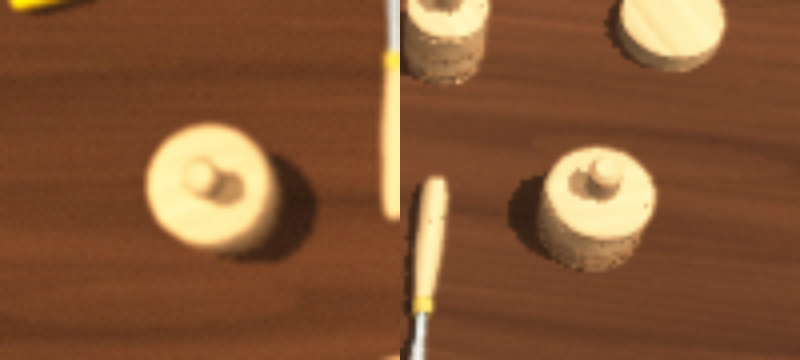

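Lid_b is on and looks flat. Next is lid_c.

Request:
{"api": "drive_tool", "payload": {"commands": "-0.005 -0.016 -0.15 0 0 0 50; 0 0 -0.25 0 0 0 50; 0 0 -0.25 0 0 0 50; 0 0 -0.25 0 0 0 50; 0 0 -0.2 0 0 0 50; 0 0 -0.15 0 0 0 50; 0 0 -0.1 0 0 0 50; 0 0 -0.03 0 0 0 50; 0 0 0 0 0 0 50; 0 0 0 0 0 0 50; 0 0 0 0 0 0 20; 0 0 0 0 0 0 0; 0 0 0 0 0 0 0; 0 0 0 0 0 0 0; 0 0 0 0 0 0 0"}}

```text
time_s: 21.37
eef_pos: [615.4, -225.3, 22.9]
ee_rot: [0.001, 0.156, 0.988, -0.0]
force: [-1.1, -0.4, 6.2]
grip_width: 0.273
grip_force: 39.5
```

Request:
{"api": "drive_tool", "payload": {"commands": "0 0 0.05 0 0 0 0; 0 0 0.15 0 0 0 0; 0 0 0.25 0 0 0 0; 0 0 0.25 0 0 0 0; 0 0 0.25 0 0 0 0; 0 -0.1 0.25 0 0 0 0; -0.06 -0.2 0.2 0 0 0 0; -0.09 -0.3 0 0 0 0 0; -0.09 -0.3 0 0 0 0 0; -0.09 -0.3 0 0 0 0 0; -0.09 -0.3 0 0 0 0 0; -0.05 -0.2 0 0 0 0 0; -0.04 -0.12 0 0 0 0 0; 0 0 0 0 0 0 0; 0 0 0 0 0 0 0; 0 0 0 0 0 0 0"}}

```text
time_s: 22.7
eef_pos: [564.4, -405.6, 161.6]
ee_rot: [-0.0, 0.155, 0.988, 0.0]
force: [0.6, -0.5, -0.5]
grip_width: 0.268
grip_force: 39.4
```

Request:
{"api": "drive_tool", "payload": {"commands": "-0.005 -0.015 -0.1 0 0 0 0; 0 0 -0.2 0 0 0 0; 0 0 -0.2 0 0 0 0; 0 0 -0.1 0 0 0 0; 0 0 -0.06 0 0 0 0; 0 0 -0.05 0 0 0 0; 0 0 -0.05 0 0 0 0; 0 0 -0.04 0 0 0 0; 0 0 -0.04 0 0 0 0; 0 0 -0.02 0 0 0 0; 0 0 0 0 0 0 0; 0 0 0 0 0 0 0; 0 0 0 0 0 0 0"}}

```text
time_s: 23.78
eef_pos: [563.4, -408.7, 75.9]
ee_rot: [0.0, 0.156, 0.988, -0.0]
force: [-0.2, -0.3, 0.2]
grip_width: 0.272
grip_force: 39.4
```

Request:
{"api": "drive_tool", "payload": {"commands": "0 0 -0.015 0 0 0 0; 0 0 0 0 0 0 0; 0 0 0 0 0 0 40; 0 0 0 0 0 0 50; 0 0 0 0 0 0 50; 0 0 0 0 0 0 50; 0 0 0.1 0 0 0 50; 0 0 0.2 0 0 0 50; 0 0 0.25 0 0 0 50; 0 0 0.2 0 0 0 50; 0 0.1 0.1 0 0 0 50; 0.05 0.2 0 0 0 0 50; 0.07 0.32 0 0 0 0 50; 0.07 0.32 0 0 0 0 50; 0.07 0.32 0 0 0 0 50; 0.07 0.32 0 0 0 0 50; 0.07 0.32 0 0 0 0 50; 0.07 0.32 0 0 0 0 50; 0.07 0.32 0 0 0 0 50; 0.07 0.32 0 0 0 0 50"}}

```text
time_s: 25.45
eef_pos: [624.0, -120.2, 159.1]
ee_rot: [-0.0, 0.156, 0.988, 0.0]
force: [0.0, 0.3, -0.1]
grip_width: 0.501
grip_force: 0.0
```

Request:
{"api": "drive_tool", "payload": {"commands": "0.07 0.32 0 0 0 0 50; 0.07 0.32 0 0 0 0 50; 0.07 0.32 0 0 0 0 50; 0.07 0.22 0 0 0 0 50; 0.05 0.15 0 0 0 0 50; 0.01 0.05 0 0 0 0 50; 0 0 0 0 0 0 50; 0 0 0 0 0 0 50; 0 0 0 0 0 0 50"}}

```text
time_s: 26.2
eef_pos: [658.0, 14.0, 159.0]
ee_rot: [-0.0, 0.157, 0.988, -0.0]
force: [0.2, 0.3, -0.3]
grip_width: 0.501
grip_force: 0.0
```

```bash
python3 v.py 564 -408 c4
```

```text
(no output)
```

View pics/c4.png

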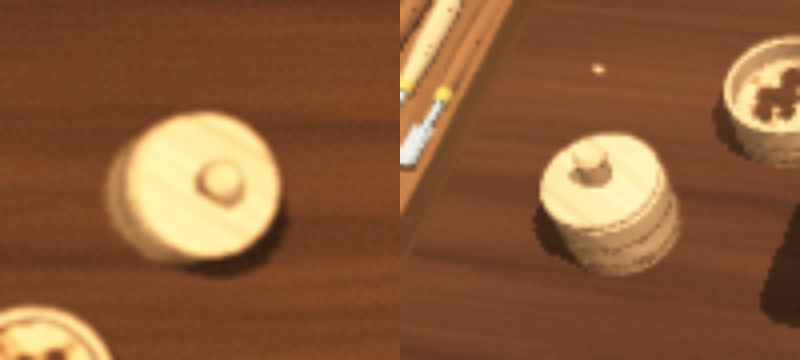

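Lid_c is on. It may be slightly off centre, so I'll measure it afterwards. Next is lid_d.

Request:
{"api": "drive_tool", "payload": {"commands": "0 0 -0.15 0 0 0 50; 0 0 -0.25 0 0 0 50; 0 0 -0.25 0 0 0 50; 0 0 -0.25 0 0 0 50; 0 0 -0.2 0 0 0 50; 0 0 -0.15 0 0 0 50; 0 0 -0.1 0 0 0 50; 0 0 -0.02 0 0 0 50; 0 0 0 0 0 0 50; 0 0 0 0 0 0 50; 0 0 0 0 0 0 20; 0 0 0 0 0 0 0; 0 0 0 0 0 0 0; 0 0 0 0 0 0 0; 0 0 0 0 0 0 0"}}

```text
time_s: 27.55
eef_pos: [658.9, 15.3, 23.4]
ee_rot: [0.001, 0.156, 0.988, -0.0]
force: [-1.3, -1.0, 5.5]
grip_width: 0.273
grip_force: 39.4
```

```bash
cat > chk.py <<'E'
import sys; from h import *
P=dict(a=(463.5,93.6),b=(614.5,224.2),c=(563.8,-407.3),d=(428.3,-295.2))
for n in("top","scene"):
    p=capture(n)
    for l in sys.argv[1]:
        # disc top outline: bright flat top, high red threshold
        g=p["pixels"][:,:,1]; x,y=P[l]; zt=H[l]+9
        R_=proj(p,ring(x,y,zt,D[l]/2)).astype(np.float32); u=np.floor(R_.min(0)-8).astype(int); v=np.ceil(R_.max(0)+8).astype(int)
        roi=cv2.resize(g[u[1]:v[1],u[0]:v[0]],None,fx=8,fy=8,interpolation=cv2.INTER_CUBIC)
        t=cv2.threshold(roi,0,255,cv2.THRESH_OTSU)[0]
        t=(t+np.percentile(roi,85))/2
        m=np.uint8(roi>t)*255; m=cv2.morphologyEx(m,cv2.MORPH_OPEN,np.ones((33,33),np.uint8))
        c=cv2.convexHull(max(cv2.findContours(m,0,1)[0],key=cv2.contourArea)).astype(np.float32); c=((c+.5)/8-.5+u).astype(np.float32)
        hm=lambda q:cv2.convexHull(np.vstack([proj(p,ring(*q,zt,D[l]/2)),proj(p,ring(*q,zt+32,10))]).astype(np.float32))
        s=least_squares(lambda q:cen(hm(q))-cen(c),[x,y],diff_step=1e-2).x
        print(n,l,np.round(s,1),round(cv2.contourArea(c)/cv2.contourArea(hm(s)),2),"dev",np.round(s-P[l],1), "ell",np.round(cv2.fitEllipse(c)[1],1), np.round(cv2.fitEllipse(hm(s))[1],1))
E
python3 chk.py abc
```

```text
top a [483.9  93. ] 1.99 dev [20.4 -0.6] ell [37.2 84.8] [25.2 25.4]
top b [613.9 223.5] 0.96 dev [-0.6 -0.7] ell [28.8 29.7] [29.3 30.2]
top c [ 562.1 -405.8] 1.01 dev [-1.7  1.5] ell [34.5 37.1] [34.7 36.2]
scene a [452.8  43.5] 0.68 dev [-10.7 -50.1] ell [ 7.9 35.5] [16.7 20.1]
scene b [618.4 225. ] 0.89 dev [3.9 0.8] ell [21.9 26.8] [22.6 27.3]
scene c [ 565.4 -405.7] 0.95 dev [1.6 1.6] ell [22.1 30.1] [22.3 30.7]
```

Lids b and c sit where seated lids should. Now carrying lid_d to pot_d.

Request:
{"api": "drive_tool", "payload": {"commands": "0 0 0.05 0 0 0 0; 0 0 0.15 0 0 0 0; 0 0 0.25 0 0 0 0; 0 0 0.25 0 0 0 0; 0 0 0.25 0 0 0 0; -0.08 -0.1 0.25 0 0 0 0; -0.16 -0.2 0.2 0 0 0 0; -0.22 -0.3 0 0 0 0 0; -0.22 -0.3 0 0 0 0 0; -0.22 -0.3 0 0 0 0 0; -0.22 -0.3 0 0 0 0 0; -0.22 -0.3 0 0 0 0 0; -0.22 -0.3 0 0 0 0 0; -0.22 -0.3 0 0 0 0 0; -0.22 -0.3 0 0 0 0 0; -0.2 -0.27 0 0 0 0 0; -0.1 -0.13 0 0 0 0 0; 0 0 0 0 0 0 0; 0 0 0 0 0 0 0; 0 0 0 0 0 0 0"}}

```text
time_s: 29.32
eef_pos: [428.7, -293.9, 162.1]
ee_rot: [0.0, 0.156, 0.988, 0.0]
force: [-1.0, 0.6, -0.9]
grip_width: 0.268
grip_force: 39.5
```

Request:
{"api": "drive_tool", "payload": {"commands": "0 -0.007 -0.1 0 0 0 0; 0 0 -0.22 0 0 0 0; 0 0 -0.22 0 0 0 0; 0 0 -0.12 0 0 0 0; 0 0 -0.08 0 0 0 0; 0 0 -0.06 0 0 0 0; 0 0 -0.05 0 0 0 0; 0 0 -0.05 0 0 0 0; 0 0 -0.04 0 0 0 0; 0 0 -0.02 0 0 0 0; 0 0 0 0 0 0 0; 0 0 0 0 0 0 0; 0 0 0 0 0 0 0"}}

```text
time_s: 30.4
eef_pos: [428.4, -295.4, 66.3]
ee_rot: [0.0, 0.156, 0.988, -0.0]
force: [-0.6, -0.1, -1.6]
grip_width: 0.271
grip_force: 39.5
```

Release, lift, and pull back out of both views.

Request:
{"api": "drive_tool", "payload": {"commands": "0 0 -0.015 0 0 0 0; 0 0 0 0 0 0 0; 0 0 0 0 0 0 40; 0 0 0 0 0 0 50; 0 0 0 0 0 0 50; 0 0 0 0 0 0 50; 0 0 0.1 0 0 0 50; 0 0 0.2 0 0 0 50; 0 0 0.3 0 0 0 50; 0 0 0.3 0 0 0 50; 0 0 0.3 0 0 0 50; -0.1 0 0.2 0 0 0 50; -0.25 0 0 0 0 0 50; -0.25 -0.1 0 0 0 0 50; -0.25 -0.2 0 0 0 0 50; -0.25 -0.25 0 0 0 0 50; -0.2 -0.25 0 0 0 0 50; -0.1 -0.1 0 0 0 0 50; 0 0 0 0 0 0 50; 0 0 0 0 0 0 50"}}

```text
time_s: 32.07
eef_pos: [288.1, -385.3, 205.0]
ee_rot: [0.0, 0.156, 0.988, -0.0]
force: [0.2, 1.1, 0.8]
grip_width: 0.501
grip_force: 0.0
```

```bash
python3 chk.py abcd; python3 - <<'E'
from h import *
p=capture("top"); q=capture("scene")
cv2.imwrite("pics/end.png",np.vstack([cv2.resize(p["pixels"][140:285,50:450],None,fx=2,fy=2),cv2.resize(q["pixels"][125:275,90:490],None,fx=2,fy=2)]))
E
```

```text
top a [463.1  94. ] 0.89 dev [-0.4  0.4] ell [24.4 25.1] [25.2 25.5]
top b [613.8 223.5] 0.96 dev [-0.7 -0.7] ell [28.7 29.7] [29.3 30.2]
top c [ 562.1 -405.8] 1.01 dev [-1.7  1.5] ell [34.4 37. ] [34.7 36.2]
top d [ 428.  -294.8] 0.97 dev [-0.3  0.4] ell [40.  41.8] [40.6 41.9]
scene a [474.   99.9] 0.63 dev [10.5  6.3] ell [13.6 18.7] [16.9 20.5]
scene b [618.4 225. ] 0.89 dev [3.9 0.8] ell [21.8 26.8] [22.6 27.3]
scene c [ 565.4 -405.8] 0.95 dev [1.6 1.5] ell [22.1 30.1] [22.3 30.7]
scene d [ 430.7 -293.7] 0.94 dev [2.4 1.5] ell [23.3 31.6] [23.6 32.4]
```

View pics/end.png

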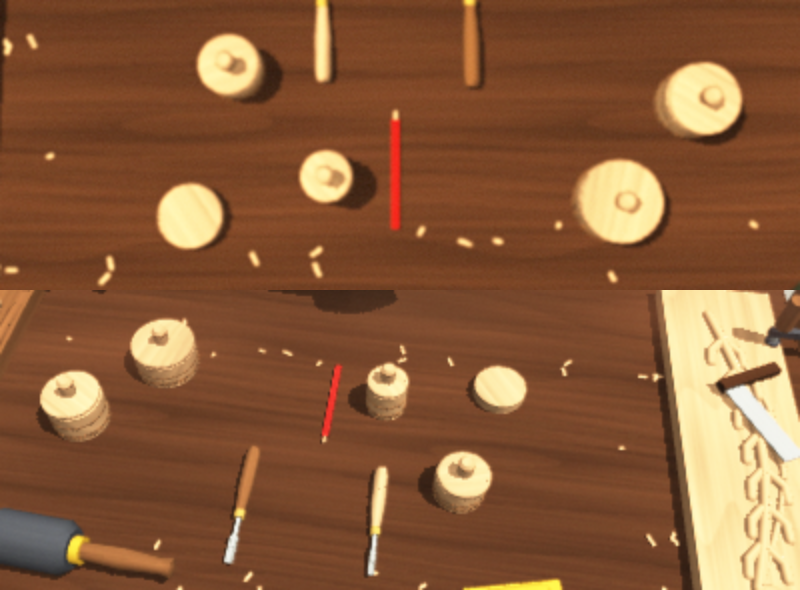

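The final picture shows all four lids level on their pots: a (326,177), b (231,66), c (701,99) and d (620,201) in the upper half. The blank at (190,216) hasn't moved and the arm is clear, so I'm handing in.

```bash
python3 -c "
from rig import *
print(finish_job())"
```

```text
the job is handed in; nothing more can be done
None
```

All four lids are on their matching pots, knob up and level in the final pictures, with the pots in place and the blank untouched; I handed the job in after about 32 s of the 106 s allowed, and no verdict was returned.

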